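# Vent the jewellery keeper and take off its cap

### The job

Let air into the sealed jewellery keeper: pull its vent knob fully out to the click and push it fully home again, and only then take off its steel wing cap. Nobody remembers which way this cap unscrews, so try both ways until it comes free. Lift it straight off and finish still holding it level in the gripper, about a hand's breadth (9 cm) above the neck of the keeper, leaving everything else on the shelf where it lies.

Things in the scene. Friction and masses are not known exactly. Their poses are not given: they have to be found in the camera images.
- keeper: Jewellery keeper: flat grey plastic box screwed to the shelf (cannot move), 140 mm (x) x 130 mm (y) x 64 mm high. Origin: centre of the underside, z up. The vent knob is on its front face (-x side), which looks towards the robot (yaw within 0.35 rad of the world's). On top, at x = +20 mm, y = 0, a short steel neck 58 mm across, its rim 74 mm above the shelf, is closed by the wing cap.
- neck (a point): Centre of the neck's rim, 74 mm above the shelf; axes as the keeper's. Turned the right way (clockwise or anticlockwise, it does not show) the cap turns easily at the same height, and lifts straight off when 60 to 120 degrees from its start (75 is good). The wrong way it meets a hard stop after about 12 degrees and the fingers slip. Until free it rises only 1.5 mm; let go, it stays where it is.
- cap: Steel wing cap, about 130 g: knurled disc 64 mm across, 10 mm thick, with an upright wing across its top (see wing). Origin: centre of the disc's underside, which rests on the neck's rim; z up. Below it a plug 19.5 mm deep with two lugs, 36 mm over both along the cap's x, is caught in the neck. At the start the wing lies along the keeper's x axis, to within about 0.1 rad.
- wing (a point): Centre of the cap's wing, 25 mm above the cap's origin; axes as the cap's. The wing is a flat grip bar 44 mm long (x), 12 mm thick (y) and 30 mm high, its foot on the disc's top face; it turns with the cap. Turning it freely takes under 0.1 N m; against the stop the torque about the vertical climbs at once past 0.3 N m.
- vent_knob (a joint): How far the vent knob is pulled out, m: 0 = fully home, 0.030 = fully out (end stop). An over-centre detent holds it at both ends: it takes about 5 N to start it off either end, less towards the middle, and past halfway it snaps on to the other end by itself.
- knob_head (a point): Centre of the vent knob's head: aluminium block 28 mm wide, 28 mm high, 16 mm thick along the pull, on a 10 mm stem; 40 mm above the shelf and, when home, 30 mm in front of the keeper's front face (100 mm from the keeper's origin). Axes as the keeper's: it is pulled out along -x, away from the box. It can be pinched across its width (y) from above.
- tray: Fixed three-tier tray of smoke-gray plastic at the right (-y) side, about 220 x 220 x 150 mm. Origin: under the centre of the lowest tier. Leave alone.
- bracelet: Steel bracelet, ring 66 mm across, 8 mm high, on the tray's lowest tier. Origin: centre of underside. Leave alone.
- bowl: White ceramic earring bowl, 80 mm across, 32 mm high, on the tray's top tier. Origin: centre of underside. Leave alone.
- stopper: Glass stopper, 34 mm across, 48 mm high, on the tray's top tier. Origin: centre of underside. Leave alone.
- comb: Tortoiseshell plastic comb lying flat beside the keeper, 150 mm (its x) x 34 mm x 5 mm. Origin: centre of underside. Leave alone.
- glasses: Folded black reading glasses lying beside the keeper, on the other side from the comb, 132 mm (its x) x 40 mm x 18 mm. Origin: centre of underside. Leave alone.
- scent: Amber glass scent bottle, 44 mm across, 100 mm high, behind the keeper. Origin: centre of underside. Leave alone.
- ring_cone: White ceramic ring cone, 52 mm across, 68 mm high, behind the keeper. Origin: centre of underside. Leave alone.
Things that resemble listed ones, but are neither listed nor needed, are in the scene too. Leave any red or yellow look-alike of the cap alone.

How it is judged:
By the outcome, as a careful person would: the job done as asked, in the order asked, and still so for the second after the job is handed in, while the arm keeps its last pose, push and grip.
It also fails if it takes over 72 s, if anything falls off the work surface, if the arm or the gripper's body presses on something with over 40 N, if the wrist force passes 120 N, or if a joint passes its speed limit or range.

### The arm

A 6-joint arm with a two-finger parallel gripper is mounted at the origin on the work surface. World frame = base frame: x ahead of the robot, y to its left, z up, the work surface at z = 0. Lengths are in m, angles in rad, forces in N, time in s.
With the tool pointing down it reaches from about 0.35 to 0.975 m from the base axis. Payload 7.1 kg.
Tool frame: the origin (TCP) lies at the very end of the fingers, on their centre line; the grasp point (between the pads) lies 19 mm behind it; z points along the fingers, y is the line along which they close (so a half turn about z gives the same grasp; the last joint's range is limited). The gripper opens to 88 mm and grips with 3 to 60 N. Pads are 20 mm wide; open, the fingers measure 115 mm over their backs; the gripper's body (75 mm by 178 mm) begins 61 mm behind the grasp point.
Start: joints at [-1.27, 0.423, 1.63, -0, 1.089, -0.019], TCP at [0.197, -0.593, 0.223] pointing down, gripper open.
Joint ranges: [-3, 3], [-0.9, 2.11], [0.09, 2.58], [-1.31, 4.45], [0.11, 2.69], [-2.54, 2.54]. Speed limits (rad/s): [2.39, 2.39, 3.01, 3.14, 3.14, 3.14].

### API

Orientations are given as a 3x3 rotation matrix whose columns are the frame's x, y, z axes.
In Python, from plant import ctrl, grab_frame, ticket gives the robot as it stands.
- The arm moves only by the tool drive_tool, never from a script. Its argument "steps" is text: rows parted by semicolons, each of 7 numbers parted by spaces: the shift along the tool's x, y, z in cm, then the turn, a rotation vector about the tool's x, y, z in degrees, then the closure, from 0 (fully open) to 1 (shut). A call has 1 to 20 rows; each row is the pose to reach, as a shift and turn from the pose commanded when the call began, along the tool's axes at that moment; what a row does not reach only later rows make up. A row lasts 1/12 s, in which the tool goes at most 41.7 mm and 7.16 degrees, less where a joint would pass 70% of its speed; a pose out of reach is approached as far as the arm can. A call with a gripper value outside its range is refused whole. The fingers move at their own pace and stop on an object; the grip force is fixed at half the most. Time passes only in rows, so rows that repeat a pose let the fingers close. It gives the time, the measured TCP pose, the force, the opening and the grip force at its end, in the units of the state.
- ctrl.get_state(): the state, without advancing time (a new reading comes with each control period).
- grab_frame(name): name is "scene" or "side" or "wrist"; returns a dict with "image" (384x512x3 uint8, blue, green, red), "range_z" (384x512 float32, m along the optical axis (not along the pixel's ray), 0 where there is no reading), "fx", "fy", "cx", "cy" (pixels), "origin" and "orientation" of the camera in the world; the wrist camera has in their place "hand_eye" (4x4, takes a point from camera to tool coordinates, whose origin is the TCP and whose axes are the flange's). Camera axes: x right, y up, looking along -z (the intrinsics and any distortion apply to the point x, -y, -z); pixel columns grow to the right and rows downward; lengths in m; the calibration is good to about 2 mm. A picture is of the moment at which its call begins: read the wrist's pose just before it.
- ticket.job_done(): hands the job in; it is judged then, once.
The state is a dict: "time_s": time; "qpos": joint angles; "dq": joint speeds; "joint_torque": joint torques, N m; "tool_pos": TCP position; "ee_rot": TCP orientation; "ft_force": force on the tool from outside, world axes, zero at the start; "ft_torque": the same for the moment, N m; "grip_width": finger opening in m; "grip_force": force on a finger pad.
Only numpy, scipy, OpenCV 4.12 (cv2) and the standard library are available. Lean on these libraries where they do the work, as an engineer would, in place of code of your own. Each camera call takes 0.05 s, during which the arm holds its last target. There are 200 camera calls.

## Working session

There is one attempt and no reset: what is moved stays moved. The work goes in short steps, Python scripts to look and compute and a tool call to move; the robot and the scene stay as the last step left them, time stands still between calls to the robot, and variables do not carry over. Pictures are saved under pics/ and viewed, at most 10 in all, crops included, and the job is handed in when it is done.

Besides the shell and the picture viewer there is one more tool, called after ">>>" as name(argument=value, ...) on one line, values as JSON. drive_tool: Moves the arm, as the interface text tells. Its arguments: {"type":"object","properties":{"steps":{"type":"string"}},"required":["steps"]}

```bash
mkdir -p pics; ls; cat > h.py <<'E'
import numpy as np, cv2
from plant import ctrl, grab_frame, ticket
def cloud(f, R=None, p=None):
    z=f["range_z"]; v,u=np.mgrid[0:z.shape[0],0:z.shape[1]]
    P=np.stack([(u-f["cx"])/f["fx"]*z, -(v-f["cy"])/f["fy"]*z, -z],-1)
    if "hand_eye" in f:
        H=np.array(f["hand_eye"]); s=f["state"]
        P=P@H[:3,:3].T+H[:3,3]; return P@np.array(s["ee_rot"]).T+np.array(s["tool_pos"])
    return P@np.array(f["orientation"]).T+np.array(f["origin"])
def grab(n):
    s=ctrl.get_state(); f=grab_frame(n); f["state"]=s; return f
E
python3 - <<'E'
from h import *
ims=[]
for n in ["scene","side"]:
    f=grab(n); cv2.imwrite(f"pics/{n}.png",f["image"]); np.savez(f"{n}.npz",P=cloud(f),im=f["image"])
    print(n,f.keys(),f["origin"],(f["range_z"]>0).mean())
print(ctrl.get_state())
E
```

```text
pics
scene dict_keys(['image', 'range_z', 'fx', 'fy', 'cx', 'cy', 'origin', 'orientation', 'state']) [0.96095984 0.3403421  1.02685206] 0.9959055582682291
side dict_keys(['image', 'range_z', 'fx', 'fy', 'cx', 'cy', 'origin', 'orientation', 'state']) [0.2093133  0.50406552 0.61895164] 0.996124267578125
{'time_s': 0.1, 'qpos': array([-1.27003582e+00,  4.23728381e-01,  1.63059281e+00,  3.27891548e-06,
        1.08856904e+00, -1.89862611e-02]), 'dq': array([-0.00141647, -0.00238042, -0.00208154, -0.00072842,  0.00138013,
       -0.00016659]), 'joint_torque': array([-3.45683138e-04, -5.45615137e+01, -2.74324393e+01,  6.44636317e-02,
        1.88575604e-02, -1.30173794e-05]), 'tool_pos': array([ 0.19634471, -0.59285119,  0.22201008]), 'ee_rot': array([[ 9.49315531e-01,  3.14324479e-01, -3.81627678e-04],
       [ 3.14324709e-01, -9.49314721e-01,  1.24018943e-03],
       [ 2.75371220e-05, -1.29728609e-03, -9.99999158e-01]]), 'ft_force': array([ 0.08184327, -0.41730975, -0.10893233]), 'ft_torque': array([ 0.00297433,  0.00729449, -0.00344867]), 'grip_force': 0.0, 'grip_width': 0.08795981915617858}
```

View pics/scene.png

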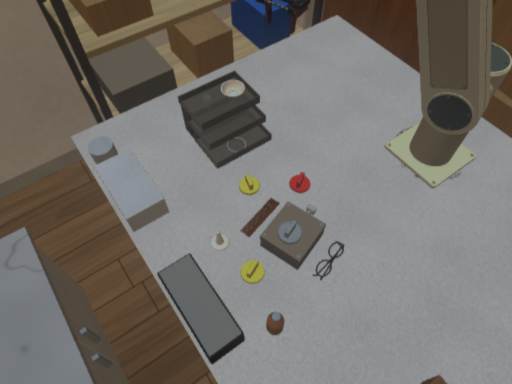

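View pics/side.png

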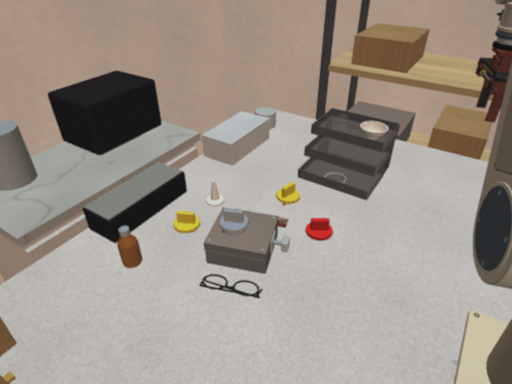

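The scene view shows the keeper at about (292,235), its cap at (290,231) and the knob at (311,209). In the side view they are at (243,238), (233,218) and (285,242). The red and yellow look-alikes stand apart from it. Next I measure the poses from depth.

```bash
python3 - <<'E'
from h import *
for n,(u,v) in {"scene":(292,235),"side":(243,238)}.items():
    d=np.load(n+".npz"); P=d["P"]; c=P[v,u]; print(n,"seed",c.round(4), "table z",np.median(P[...,2][(abs(P[...,2])<.02)]).round(4))
    near=np.hypot(P[...,0]-c[0],P[...,1]-c[1])<.16
    def rect(lo,hi,r=None,c0=None):
        m=near&(P[...,2]>lo)&(P[...,2]<hi)
        if c0 is not None: m&=np.hypot(P[...,0]-c0[0],P[...,1]-c0[1])<r
        q=P[m]; b=cv2.minAreaRect((q[:,:2]*1000).astype(np.float32)); return b,len(q),np.median(q[:,2]).round(4),q[:,:2].mean(0).round(4)
    t=rect(.058,.070); print("top",t)
    print("disc",rect(.079,.089,)); print("wing",rect(.108,.12))
    k=P[209,311] if n=="scene" else P[242,285]
    print("knob",k.round(4),rect(.048,.058,.03,k), rect(.02,.06,.03,k))
E
```

```text
scene seed [0.6069 0.0056 0.0833] table z 0.001
top (((622.8287353515625, -1.8208847045898438), (276.7815856933594, 131.00657653808594), 18.27299690246582), 1770, np.float64(0.0648), array([ 0.5924, -0.0097]))
disc (((607.1759643554688, -6.3784027099609375), (61.77227783203125, 66.15597534179688), 27.91722297668457), 309, np.float64(0.0847), array([ 0.6091, -0.0041]))
wing (((606.29052734375, -6.850772857666016), (44.8218994140625, 11.67627239227295), 20.204830169677734), 73, np.float64(0.1143), array([ 0.6076, -0.0058]))
knob [ 0.499  -0.0382  0.0555] (((494.7246398925781, -44.146541595458984), (16.08330535888672, 26.89959716796875), 12.806079864501953), 44, np.float64(0.0542), array([ 0.4939, -0.0447])) (((498.1888732910156, -42.93410873413086), (23.51538848876953, 27.42961883544922), 15.026130676269531), 82, np.float64(0.0504), array([ 0.4961, -0.0423]))
side seed [0.5653 0.0134 0.0614] table z -0.0021
top (((615.5283203125, -1.213897705078125), (208.23997497558594, 133.93572998046875), 18.294776916503906), 1853, np.float64(0.0618), array([ 0.5686, -0.001 ]))
disc (((597.2225341796875, 0.50408935546875), (63.656639099121094, 52.99713897705078), 39.519386291503906), 294, np.float64(0.0819), array([0.5953, 0.0049]))
wing (((600.886474609375, -3.7133636474609375), (42.79065704345703, 14.49865436553955), 23.115596771240234), 88, np.float64(0.1112), array([ 0.6004, -0.0035]))
knob [ 0.4858 -0.0352  0.0509] (((498.10498046875, -36.802940368652344), (38.07609939575195, 28.23516082763672), 26.318714141845703), 74, np.float64(0.0512), array([ 0.4915, -0.0379])) (((497.7862243652344, -36.91767883300781), (38.63919448852539, 28.73109245300293), 25.423070907592773), 182, np.float64(0.0436), array([ 0.4935, -0.0345]))
```

Yaw comes out at 18.3° from both views. The cap's wing is at about (0.604, −0.005) and the knob at (0.492, −0.041), 118 mm apart against 120 mm expected. The tool yaw already matches, so I move above the knob.

>>> drive_tool(steps="2 -2 0 0 0 0 0;6 -6 0 0 0 0 0;10 -9.5 0 0 0 0 0;13 -12.3 0 0 0 0 0;16 -15.2 0 0 0 0 0;19 -18 0 0 0 0 0;22 -21 0 0 0 0 0;25 -23.8 0 0 0 0 0;28 -26.6 0 0 0 0 0;31 -29.5 0 0 0 0 0;34 -32.3 0 0 0 0 0;37 -35.2 0 0 0 0 0;40 -38 0 0 0 0 0;42.5 -40.5 0 0 0 0 0;44.5 -42 0 0 0 0 0;45.4 -43.1 0 0 0 0 0;45.4 -43.1 0 0 0 0 0;45.4 -43.1 0 0 0 0 0;45.4 -43.1 0 0 0 0 0")

```text
time_s: 1.68
tool_pos: [0.4912, -0.042, 0.2224]
ee_rot: [[0.949, 0.314, -0.001], [0.314, -0.949, -0.0], [-0.001, -0.0, -1.0]]
ft_force: [0.3, -0.5, 0.2]
grip_width: 0.0876
grip_force: 0.0
```

```bash
cat > m.py <<'E'
from h import *
import sys
f=grab("wrist"); P=cloud(f); s=f["state"]; R=s["ee_rot"]; p=s["tool_pos"]
cv2.imwrite(f"pics/{sys.argv[1]}.png",f["image"])
print("tcp",p.round(4),"yaw",np.degrees(np.arctan2(R[1,0],R[0,0])).round(2),"q6",s["qpos"][5].round(3))
def rect(name,lo,hi,c0,r):
    m=(P[...,2]>lo)&(P[...,2]<hi)&(np.hypot(P[...,0]-c0[0],P[...,1]-c0[1])<r)&(f["range_z"]>0)
    q=P[m]
    if len(q)<20: print(name,"none",len(q)); return
    b=cv2.minAreaRect((q[:,:2]*1000).astype(np.float32)); d=np.array([*np.array(b[0])/1000,p[2]])-p
    print(name,np.round(b[0],1),np.round(b[1],1),round(b[2],1),len(q),"z",np.median(q[:,2]).round(4),"tool dxy cm",(R.T@d*100).round(2)[:2])
rect("knob",.045,.062,(.492,-.041),.035)
rect("top",.058,.069,(.585,-.012),.14)
rect("disc",.078,.09,(.604,-.005),.06)
rect("wing",.105,.12,(.604,-.005),.05)
E
python3 m.py w1
```

```text
tcp [ 0.4912 -0.042   0.2224] yaw 18.32 q6 1.142
knob [502.4 -39. ] [42.6 39.5] 18.2 409 z 0.0532 tool dxy cm [1.16 0.07]
top [584.2 -11.8] [141.9 130.3] 18.5 15152 z 0.0638 tool dxy cm [9.77 0.06]
disc [603.9  -5.6] [64.7 65.9] 18.7 3283 z 0.0837 tool dxy cm [11.84  0.09]
wing [603.5  -5.4] [43.7 12. ] 20.6 827 z 0.1136 tool dxy cm [11.81  0.06]
```

View pics/w1.png

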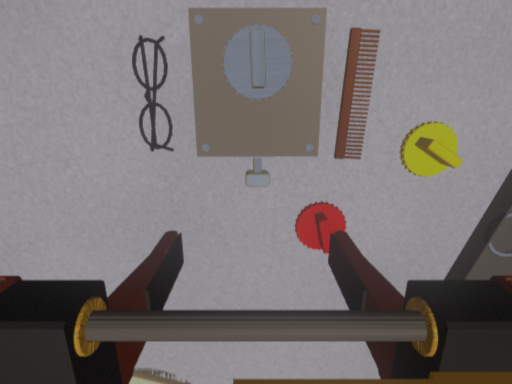

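The wrist view shows the keeper square to the tool. The knob is at pixel (258,178), the cap at (258,62) and the red look-alike close by at (320,226). I go down with the fingers half closed so they clear it.

>>> drive_tool(steps="-0.1 0.06 2 0 0 0 0.5;-0.2 0.06 5 0 0 0 0.5;-0.2 0.06 8 0 0 0 0.5;-0.2 0.06 11 0 0 0 0.5;-0.2 0.06 13.5 0 0 0 0.5;-0.2 0.06 15.5 0 0 0 0.5;-0.2 0.06 17 0 0 0 0.5;-0.2 0.06 18.2 0 0 0 0.5;-0.2 0.06 19.2 0 0 0 0.5;-0.2 0.06 19.7 0 0 0 0.5;-0.2 0.06 19.7 0 0 0 0.5;-0.2 0.06 19.7 0 0 0 1;-0.2 0.06 19.7 0 0 0 1;-0.2 0.06 19.7 0 0 0 1;-0.2 0.06 19.7 0 0 0 1;-0.2 0.06 19.7 0 0 0 1;-0.2 0.06 19.7 0 0 0 1;-0.2 0.06 19.7 0 0 0 1")

```text
time_s: 3.23
tool_pos: [0.4911, -0.0436, 0.0264]
ee_rot: [[0.949, 0.315, 0.002], [0.315, -0.949, -0.001], [0.001, 0.002, -1.0]]
ft_force: [0.6, -8.4, -1.3]
grip_width: 0.0277
grip_force: 30.0
```

Gripped at 27.7 mm, which fits the 28 mm head. Now I pull out.

>>> drive_tool(steps="-0.2 0.05 0 0 0 0 1;-0.5 0.05 0 0 0 0 1;-0.9 0.05 0 0 0 0 1;-1.3 0.05 0 0 0 0 1;-1.7 0.05 0 0 0 0 1;-2.1 0.05 0 0 0 0 1;-2.5 0.05 0 0 0 0 1;-2.8 0.05 0 0 0 0 1;-3.0 0.05 0 0 0 0 1;-3.15 0.05 0 0 0 0 1;-3.2 0.05 0 0 0 0 1;-3.2 0.05 0 0 0 0 1;-3.2 0.05 0 0 0 0 1")

```text
time_s: 4.32
tool_pos: [0.4625, -0.0533, 0.0265]
ee_rot: [[0.949, 0.314, 0.005], [0.314, -0.949, -0.001], [0.005, 0.002, -1.0]]
ft_force: [7.6, -1.1, -4.2]
grip_width: 0.0274
grip_force: 30.0
```

It moved 30.2 mm and now presses on the end stop with about 7 N, so the knob is out. I push it home.

>>> drive_tool(steps="0.2 0 0 0 0 0 1;0.5 0 0 0 0 0 1;0.9 0 0 0 0 0 1;1.3 0 0 0 0 0 1;1.7 0 0 0 0 0 1;2.1 0 0 0 0 0 1;2.5 0 0 0 0 0 1;2.8 0 0 0 0 0 1;3.1 0 0 0 0 0 1;3.3 0 0 0 0 0 1;3.45 0 0 0 0 0 1;3.45 0 0 0 0 0 1;3.45 0 0 0 0 0 1")

```text
time_s: 5.4
tool_pos: [0.4911, -0.0436, 0.0263]
ee_rot: [[0.949, 0.315, -0.003], [0.315, -0.949, -0.001], [-0.003, 0.0, -1.0]]
ft_force: [-5.7, -12.8, 10.1]
grip_width: 0.0279
grip_force: 30.0
```

Back to the starting pose and pressing on the home stop. I release, rise and check.

>>> drive_tool(steps="-0.2 0 0 0 0 0 0.5;-0.2 0 0 0 0 0 0.5;-0.2 0 0 0 0 0 0.5;-0.2 0 0 0 0 0 0.5;-0.2 0 -1 0 0 0 0.5;-0.2 0 -4 0 0 0 0.5;-0.2 0 -7 0 0 0 0.5;-0.2 0 -10 0 0 0 0.5;-0.2 0 -13 0 0 0 0.5;-0.2 0 -16 0 0 0 0.5;-0.2 0 -18 0 0 0 0.5;-0.2 0 -18 0 0 0 0.5;-0.2 0 -18 0 0 0 0.5")

```text
time_s: 6.48
tool_pos: [0.4915, -0.0428, 0.2071]
ee_rot: [[0.949, 0.315, 0.003], [0.315, -0.949, -0.0], [0.003, 0.001, -1.0]]
ft_force: [-1.0, 0.8, 0.4]
grip_width: 0.0438
grip_force: 0.0
```

```bash
sed -i 's/(.492,-.041),.035/(.485,-.044),.027/' m.py; python3 m.py w2
```

```text
tcp [ 0.4915 -0.0428  0.2071] yaw 18.34 q6 1.14
knob [496.7 -41. ] [29.4 26.5] 18.3 380 z 0.053 tool dxy cm [ 0.55 -0.01]
top [584.  -11.9] [141.5 130.5] 18.4 16622 z 0.0638 tool dxy cm [ 9.76 -0.02]
disc [603.5  -5.2] [65.3 65.2] 18.6 3629 z 0.0838 tool dxy cm [11.82 -0.04]
wing [603.7  -5.3] [44. 12.] 20.6 934 z 0.1136 tool dxy cm [11.84 -0.03]
```

The knob is home again: its head centre is 99 mm from the keeper's centre against 100 mm nominal. Next, the wing, at 11.84 cm ahead and −2.2° about tool z.

>>> drive_tool(steps="1 0 0 0 0 -1 0.5;4 0 0 0 0 -2.2 0.5;7 0 0 0 0 -2.2 0.5;9.5 0 0 0 0 -2.2 0.5;11.2 0 1 0 0 -2.2 0.5;11.84 -0.03 3 0 0 -2.2 0.5;11.84 -0.03 5.5 0 0 -2.2 0.5;11.84 -0.03 7.5 0 0 -2.2 0.5;11.84 -0.03 9.5 0 0 -2.2 0.5;11.84 -0.03 11 0 0 -2.2 0.5;11.84 -0.03 11.8 0 0 -2.2 0.5;11.84 -0.03 11.9 0 0 -2.2 0.5;11.84 -0.03 11.9 0 0 -2.2 1;11.84 -0.03 11.9 0 0 -2.2 1;11.84 -0.03 11.9 0 0 -2.2 1;11.84 -0.03 11.9 0 0 -2.2 1;11.84 -0.03 11.9 0 0 -2.2 1;11.84 -0.03 11.9 0 0 -2.2 1")

```text
time_s: 8.03
tool_pos: [0.6033, -0.0054, 0.0868]
ee_rot: [[0.937, 0.351, 0.0], [0.351, -0.937, -0.0], [0.0, 0.0, -1.0]]
ft_force: [0.2, -0.5, -0.9]
grip_width: 0.0117
grip_force: 30.0
```

```bash
python3 -c "
from h import *
s=ctrl.get_state();print(s['ft_force'].round(2),s['ft_torque'].round(3),s['qpos'].round(3))"
```

```text
[ 0.21 -0.49 -0.87] [-0.016 -0.097 -0.049] [-0.029  0.571  1.758 -0.     0.812  1.184]
```

Gripped the wing at 11.7 mm. I try anticlockwise (seen from above) first, by 15°.

>>> drive_tool(steps="0 0 0 0 0 -2 1;0 0 0 0 0 -4 1;0 0 0 0 0 -6 1;0 0 0 0 0 -8 1;0 0 0 0 0 -10 1;0 0 0 0 0 -12 1;0 0 0 0 0 -14 1;0 0 0 0 0 -15 1;0 0 0 0 0 -15 1")

```text
time_s: 8.78
tool_pos: [0.6032, -0.0055, 0.0868]
ee_rot: [[0.814, 0.581, 0.0], [0.581, -0.814, 0.0], [0.0, 0.0, -1.0]]
ft_force: [1.2, -0.3, 0.4]
grip_width: 0.0117
grip_force: 30.0
```

```bash
python3 -c "
from h import *
s=ctrl.get_state();print(s['ft_force'].round(2),s['ft_torque'].round(3),s['qpos'].round(3), s['ee_rot'].round(3).tolist())"
```

```text
[ 1.2  -0.32  0.37] [ 0.021 -0.015  0.013] [-0.029  0.571  1.758  0.     0.812  0.922] [[0.814, 0.581, 0.0], [0.581, -0.814, 0.0], [0.0, 0.0, -1.0]]
```

No torque at 15°, so it isn't at a stop. I turn further and check again.

>>> drive_tool(steps="0 0 0 0 0 -3 1;0 0 0 0 0 -6 1;0 0 0 0 0 -9 1;0 0 0 0 0 -10 1")

```text
time_s: 9.12
tool_pos: [0.6033, -0.0054, 0.0868]
ee_rot: [[0.7, 0.714, 0.0], [0.714, -0.7, 0.0], [0.0, 0.0, -1.0]]
ft_force: [-0.1, -0.0, -0.4]
grip_width: 0.012
grip_force: 30.0
```

```bash
python3 -c "
from h import *
s=ctrl.get_state();print(s['ft_force'].round(2),s['ft_torque'].round(3),s['qpos'].round(3), s['ee_rot'].round(3).tolist())"
```

```text
[-0.06 -0.   -0.35] [-0.028 -0.025 -0.04 ] [-0.029  0.571  1.758  0.     0.812  0.746] [[0.7, 0.714, 0.0], [0.714, -0.7, 0.0], [0.0, 0.0, -1.0]]
```

Free at 25° with only −0.04 N m, so anticlockwise is the right way. I turn 50° more, to 75°.

>>> drive_tool(steps="0 0 0 0 0 -3 1;0 0 0 0 0 -7 1;0 0 0 0 0 -11 1;0 0 0 0 0 -15 1;0 0 0 0 0 -19 1;0 0 0 0 0 -23 1;0 0 0 0 0 -27 1;0 0 0 0 0 -31 1;0 0 0 0 0 -35 1;0 0 0 0 0 -39 1;0 0 0 0 0 -43 1;0 0 0 0 0 -46 1;0 0 0 0 0 -49 1;0 0 0 0 0 -50 1;0 0 0 0 0 -50 1")

```text
time_s: 10.37
tool_pos: [0.6033, -0.0054, 0.0868]
ee_rot: [[-0.095, 0.995, 0.0], [0.995, 0.095, 0.0], [0.0, 0.0, -1.0]]
ft_force: [-0.1, 0.1, 1.2]
grip_width: 0.0121
grip_force: 30.0
```

>>> drive_tool(steps="0 0 -0.1 0 0 0 1;0 0 -0.25 0 0 0 1;0 0 -0.4 0 0 0 1;0 0 -0.5 0 0 0 1;0 0 -0.5 0 0 0 1")

```text
time_s: 10.78
tool_pos: [0.6034, -0.0054, 0.0919]
ee_rot: [[-0.096, 0.995, 0.0], [0.995, 0.096, 0.0], [-0.0, 0.0, -1.0]]
ft_force: [0.1, 0.2, -0.9]
grip_width: 0.0119
grip_force: 30.0
```

It lifts with only its own weight. I raise it to 9 cm.

>>> drive_tool(steps="0 0 -0.3 0 0 0 1;0 0 -0.8 0 0 0 1;0 0 -1.4 0 0 0 1;0 0 -2 0 0 0 1;0 0 -2.7 0 0 0 1;0 0 -3.4 0 0 0 1;0 0 -4.2 0 0 0 1;0 0 -5 0 0 0 1;0 0 -5.8 0 0 0 1;0 0 -6.6 0 0 0 1;0 0 -7.3 0 0 0 1;0 0 -7.9 0 0 0 1;0 0 -8.3 0 0 0 1;0 0 -8.5 0 0 0 1;0 0 -8.5 0 0 0 1;0 0 -8.5 0 0 0 1;0 0 -8.5 0 0 0 1")

```text
time_s: 12.2
tool_pos: [0.6029, -0.0054, 0.1762]
ee_rot: [[-0.096, 0.995, -0.001], [0.995, 0.096, 0.0], [0.0, -0.001, -1.0]]
ft_force: [-0.8, -1.0, -0.6]
grip_width: 0.0116
grip_force: 30.0
```

```bash
python3 - <<'E'
from h import *
a=[grab(n)["image"] for n in ("side","scene")]
cv2.imwrite("pics/end.png",np.hstack([cv2.resize(a[0][130:330,130:390],(400,308)),cv2.resize(a[1][130:330,180:390],(400,308))]))
E
```

```text
(no output)
```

View pics/end.png

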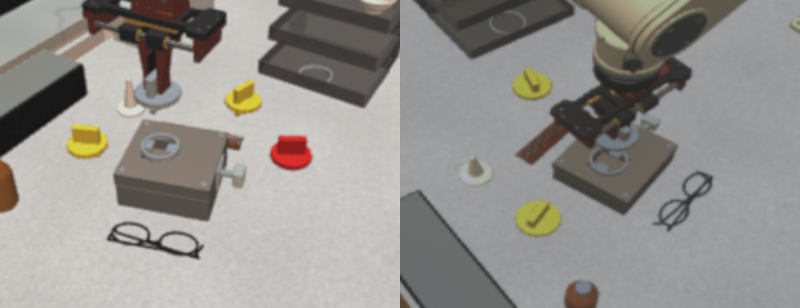

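The side view (left half) shows the cap held level at (158,92) above the open neck at (160,147). The knob is home at (232,175), and nothing else has moved.

```bash
python3 -c "
from plant import ticket
print(ticket.job_done())"
```

```text
the job is handed in; nothing more can be done
None
```

The job is done and handed in: I pulled the vent knob fully out and pushed it home, then unscrewed the cap 75° anticlockwise and lifted it off, and the gripper now holds it level about 9 cm above the neck.

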